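# Sort the parts salvaged from a dead power supply

## Task

The five parts standing on the bench mat came off a dead power supply: put each good one into the stock bin that already holds one of its kind (both heat sinks, the sound capacitor, the ring choke), and the capacitor whose top has burst into the round scrap tub. Lower every part into its container and set it down on the floor there, standing the same way up as it stands now, not leaning or lying on anything and not dropped from above the container. Do not shift the multimeter.

Things in the scene. Friction and masses are not known exactly. Their poses are not given: they have to be found in the camera images.
- capacitor_good: Sound electrolytic capacitor: upright can of 30 mm diameter, 45 mm high, dark sleeve, flat silver top. Origin: centre of its underside; z along the can, up. About 45 g.
- capacitor_burst: Failed electrolytic capacitor: the same dark can, 30 mm diameter, 45 mm high to the rim, but its silver top is swollen and torn open with a dark brown crust in the middle (top at 53 mm). Origin: centre of its underside; z along the can, up. About 45 g.
- heatsink_long: Bare aluminium comb heat sink standing on its base plate, fins up: 52 mm long (its x, along the fins), 30 mm wide (its y), 30 mm high. Grip it across its width. Origin: centre of its underside; z up. About 60 g.
- heatsink_short: The same heat sink cut shorter: 38 mm long (its x, along the fins), 30 mm wide (its y), 30 mm high, fins up. Grip it across its width. Origin: centre of its underside; z up. About 45 g.
- choke: Ring choke lying flat: a dark ring core wound with copper-brown wire, 38 mm outer diameter, 20 mm high, hole about 14 mm (too small for a finger). Grip it across the outside. Origin: centre of its underside; z along the ring's axis, up. About 70 g.
- bin_heatsinks: Grey open bin, fixed: 130 mm deep (its x) by 150 mm wide (its y), walls and floor 4 mm thick; back (+x) 50 mm high, sides 50, in front 36, front wall (-x) 30. Origin: centre of underside, z up. It already holds one heat sink (52 by 30 by 30 mm), crosswise near the back wall. Own x from -61 to +20 mm is free: set down at x = -18 mm; two fit, lengths along y, at y = -36 and +36.
- bin_capacitors: Grey open bin, fixed: 130 mm deep (its x) by 150 mm wide (its y), walls and floor 4 mm thick; back (+x) 50 mm high, sides 50, in front 36, front wall (-x) 30. Origin: centre of underside, z up. It already holds one sound capacitor near the back wall. Own x from -61 to +20 mm is free: set down at x = -18 mm.
- bin_chokes: Grey open bin, fixed: 130 mm deep (its x) by 150 mm wide (its y), walls and floor 4 mm thick; back (+x) 50 mm high, sides 50, in front 36, front wall (-x) 30. Origin: centre of underside, z up. It already holds one ring choke near the back wall. Own x from -61 to +20 mm is free: set down at x = -18 mm.
- scrap_tub: Round open steel scrap tub, fixed: outside diameter 136 mm at the rim, 122 mm at the foot, 45 mm high, wall 3 mm, floor 4 mm thick. A scrap of circuit board, 14 by 40 mm and 3 mm thick (at most 7 mm with what is on it), lies at its rear (own x from +40 mm); the rest of the floor is free. Origin: centre of its underside; z up.
- multimeter: Black and grey hand multimeter lying face up at the left far edge of the mat, 155 by 78 mm, 39 mm high with its dial. Origin: centre of its underside. It is not part of the job.
Things that resemble listed ones, but are neither listed nor needed, are in the scene too. What is shaped like the scrap_tub but green is not meant.

How it is judged:
At the end, for the whole second after the job is handed in: Heat sinks, sound capacitor and choke are in the bins of their kind, the burst capacitor in the tub: each inside the walls, underside within 8 mm of the floor, upright within 0.2 rad, released and at rest. The multimeter is within 20 mm of its start (z of capacitor_good in the frame of bin_capacitors between 0 and 0.012 m and angle between each of capacitor_good, capacitor_burst, heatsink_long, heatsink_short, choke's own z axis and vertical below 0.2 rad and linear speed of each of capacitor_good, capacitor_burst, heatsink_long, heatsink_short, choke below 0.02 m/s and angular speed of each of capacitor_good, capacitor_burst, heatsink_long, heatsink_short, choke below 0.3 rad/s and x of capacitor_good in the frame of bin_capacitors between -0.058 and 0.058 m and y of capacitor_good in the frame of bin_capacitors between -0.068 and 0.068 m and z of capacitor_burst in the frame of scrap_tub between 0 and 0.012 m and horizontal distance between capacitor_burst and scrap_tub below 0.05 m and z of heatsink_long in the frame of bin_heatsinks between 0 and 0.012 m and x of heatsink_long in the frame of bin_heatsinks between -0.058 and 0.058 m and y of heatsink_long in the frame of bin_heatsinks between -0.068 and 0.068 m and z of heatsink_short in the frame of bin_heatsinks between 0 and 0.012 m and x of heatsink_short in the frame of bin_heatsinks between -0.058 and 0.058 m and y of heatsink_short in the frame of bin_heatsinks between -0.068 and 0.068 m and z of choke in the frame of bin_chokes between 0 and 0.012 m and x of choke in the frame of bin_chokes between -0.058 and 0.058 m and y of choke in the frame of bin_chokes between -0.068 and 0.068 m and distance of multimeter from where it was at the start of the episode below 0.02 m); the robot touches nothing.
It fails at once if a part is let go with its underside more than 70 mm above the bench ((height (world z) of capacitor_good above 0.07 m and contact force between capacitor_good and the fingers below 0.02 N) or (height (world z) of capacitor_burst above 0.07 m and contact force between capacitor_burst and the fingers below 0.02 N) or (height (world z) of heatsink_long above 0.07 m and contact force between heatsink_long and the fingers below 0.02 N) or (height (world z) of heatsink_short above 0.07 m and contact force between heatsink_short and the fingers below 0.02 N) or (height (world z) of choke above 0.07 m and contact force between choke and the fingers below 0.02 N)).
It fails at once if the multimeter is shifted by more than 20 mm (distance of multimeter from where it was at the start of the episode above 0.02 m).
It also fails if it takes over 115 s, if anything falls off the work surface, if the arm or the gripper's body presses on something with over 40 N, if the wrist force passes 120 N, or if a joint passes its speed limit or range.

## Robot

A 6-joint arm with a two-finger parallel gripper is mounted at the origin on the work surface. World frame = base frame: x ahead of the robot, y to its left, z up, the work surface at z = 0. Lengths are in m, angles in rad, forces in N, time in s.
With the tool pointing down it reaches from about 0.35 to 0.975 m from the base axis. Payload 7.1 kg.
Tool frame: the origin (TCP) lies at the very end of the fingers, on their centre line; the grasp point (between the pads) lies 19 mm behind it; x points along the fingers, y is the direction in which the jaws open and shut, and the axes are right-handed (so a half turn about x gives the same grasp; the last joint's range is limited). The gripper opens to 88 mm and grips with 3 to 60 N. Pads are 20 mm wide; open, the fingers measure 115 mm over their backs; the gripper's body (75 mm by 178 mm) begins 61 mm behind the grasp point.
Start: joints at [-1.266, 0.423, 1.63, -0, 1.089, -0.019], TCP at [0.199, -0.592, 0.223] pointing down, gripper open.
Joint ranges: [-3, 3], [-0.9, 2.11], [0.09, 2.58], [-1.31, 4.45], [0.11, 2.69], [-2.54, 2.54]. Speed limits (rad/s): [2.39, 2.39, 3.01, 3.14, 3.14, 3.14].

## Interface

Orientations are given as [roll, pitch, yaw] about the fixed x, y, z axes, in that order (R = Rz(yaw) Ry(pitch) Rx(roll)).
In Python, from station import r, open_gripper, clamp, kin, readout, cams gives the robot as it stands. Calls block until the motion is done:
- r.goto(position, orientation): joint-space move of the TCP to a pose.
- r.movel(position, frame=None, v=0.15, threshold=None): straight line of the TCP; frame=None keeps the orientation; v is the mean speed in m/s. With threshold (N) it stops when the force on the tool has changed by that much, and returns True; else False.
- r.goto_joints(angles): joint-space move.
- open_gripper() and clamp(squeeze=None): open the fingers fully, or close them until they stop; squeeze is the grip in N (None keeps the last).
- r.wait(seconds).
- kin.solve_ik(position, orientation): joint angles nearest the present ones, or None.
- readout.state(): the state.
- cams.capture(name): name is "scene" or "top" or "wrist"; returns a dict with "frame" (420x560x3 uint8, red, green, blue), "fx", "fy", "cx", "cy" (pixels), "rvec" (rotation vector, rad) and "tvec" (3), from world to camera coordinates, as OpenCV has them; the wrist camera has in their place "tool_from_camera" (4x4, takes a point from camera to tool coordinates, whose origin is the TCP and whose axes are the tool frame's). Camera axes: x right, y down, z forward; pixel columns grow to the right and rows downward; lengths in m; the calibration is good to about 2 mm. The wrist camera is an equidistant fisheye: a pixel r from the principal point sees the ray r / f radians off the axis. A picture is of the moment at which its call begins: read the wrist's pose just before it. There is no depth.
A pose or a line that the arm cannot do raises r.IKError and nothing moves.
- r.job_done(): hands the job in, once; it reports no verdict.
The state is a dict: "t": time; "qpos": joint angles; "qd": joint speeds; "joint_efforts": joint torques, N m; "tcp_pos": TCP position; "tool_rot": TCP orientation; "wrist_force": force on the tool from outside, world axes, zero at the start; "moment": the same for the moment, N m; "width": finger opening in m.
Only numpy, scipy, OpenCV 4.12 (cv2) and the standard library are available. Lean on these libraries where they do the work, as an engineer would, in place of code of your own. Each camera call takes 0.05 s, during which the arm holds its last target.

## Working session

There is one attempt and no reset: what is moved stays moved. The work goes in short steps, each a Python script; the robot and the scene stay as the last script left them, time stands still between calls to the robot, and variables do not carry over. Pictures are saved under pics/ and viewed, and the job is handed in when it is done.

```bash
ls; mkdir -p pics
python3 - <<'E'
from station import r,readout,cams
import cv2,numpy as np
print(readout.state())
for n in("scene","top","wrist"):
    c=cams.capture(n); cv2.imwrite(f"pics/{n}0.png",c["frame"][:,:,::-1])
    print(n,{k:np.round(v,4).tolist() for k,v in c.items() if k!="frame"})
    np.save(f"pics/{n}0.npy",c,allow_pickle=True)
E
```

```text
pics
{'t': 0.0, 'qpos': array([-1.26601863e+00,  4.23803377e-01,  1.63069048e+00,  3.81911178e-05,
        1.08858174e+00, -1.89932321e-02]), 'qd': array([-0.00024362, -0.00104557, -0.00084779, -0.00041906, -0.00091651,
        0.00049048]), 'joint_efforts': array([ 3.25733308e-03, -5.44616854e+01, -2.73662961e+01,  6.47116243e-02,
        2.27025751e-02, -1.02837037e-04]), 'tcp_pos': array([ 0.19871294, -0.59198831,  0.22192489]), 'tool_rot': array([-1.61258483,  1.569313  ,  1.85276102]), 'wrist_force': array([ 0.99148991, -0.07019287,  0.49100366]), 'moment': array([ 0.00409746, -0.01952605,  0.02998012]), 'width': 0.08796972947996681}
scene {'fx': 513.5685, 'fy': 513.5685, 'cx': 283.2483, 'cy': 212.4127, 'rvec': [2.2696, 0.874, -0.34], 'tvec': [-0.4716, -0.3107, 1.4148]}
top {'fx': 397.3672, 'fy': 397.3672, 'cx': 282.5171, 'cy': 208.5437, 'rvec': [2.0796, -2.1415, 0.2224], 'tvec': [0.0152, 0.6343, 0.7485]}
wrist {'fx': 325.1923, 'fy': 325.1923, 'cx': 279.6332, 'cy': 203.5397, 'tool_from_camera': [[0.0009, -0.2957, 0.9553, -0.1625], [1.0, -0.0014, -0.0014, -0.0002], [0.0018, 0.9553, 0.2957, -0.0831], [0.0, 0.0, 0.0, 1.0]]}
```

View pics/scene0.png

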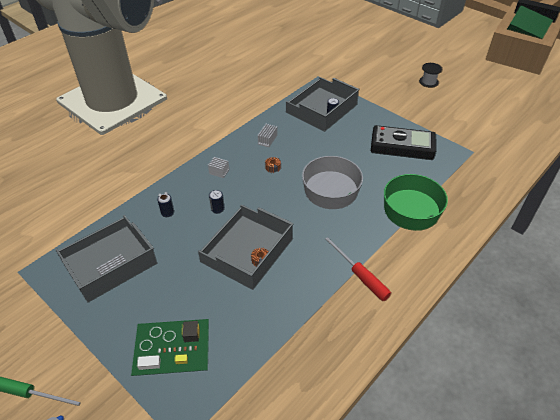

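View pics/top0.png

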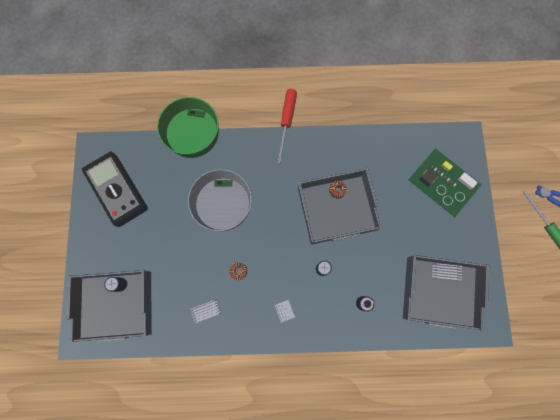

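View pics/wrist0.png

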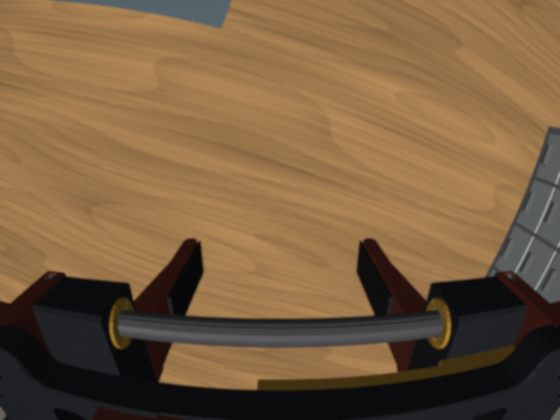

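The scene and top images show everything. In the top image the sound capacitor is at (324,268), the burst one at (366,304), the choke at (238,271), and the long and short heat sinks at (205,312) and (285,311). The capacitor, choke and heat-sink bins are at about (110,307), (339,207) and (447,293), and the steel tub is at (220,200). Next I'll zoom in.

```bash
cat > geo.py <<'E'
import numpy as np,cv2
def ray(c,u,v):
    R=cv2.Rodrigues(np.array(c["rvec"]))[0];t=np.array(c["tvec"]).ravel()
    d=R.T@np.array([(u-c["cx"])/c["fx"],(v-c["cy"])/c["fy"],1.]);return -R.T@t,d
def onz(c,u,v,z):
    o,d=ray(c,u,v);return (o+d*(z-o[2])/d[2])
def proj(c,P):
    K=np.array([[c["fx"],0,c["cx"]],[0,c["fy"],c["cy"]],[0,0,1]])
    return cv2.projectPoints(np.array(P,float).reshape(-1,3),np.array(c["rvec"]),np.array(c["tvec"]),K,None)[0].reshape(-1,2)
def wray(c,tcp,Rt,u,v):
    dx,dy=u-c["cx"],v-c["cy"];rr=np.hypot(dx,dy);th=rr/c["fx"]
    d=np.array([np.sin(th)*dx/rr,np.sin(th)*dy/rr,np.cos(th)]);T=np.array(c["tool_from_camera"])
    return Rt@T[:3,3]+tcp,Rt@(T[:3,:3]@d)
def load(n): return np.load(f"pics/{n}0.npy",allow_pickle=True).item()
E
python3 - <<'E'
import cv2
from geo import *
c=load("top");f=c["frame"][:,:,::-1]
def crop(x0,y0,x1,y1,s,n): cv2.imwrite(n,cv2.resize(f[y0:y1,x0:x1],None,fx=s,fy=s,interpolation=cv2.INTER_CUBIC))
crop(180,240,390,335,3.8,"pics/cp.png")
def crop2(boxes,n):
    cv2.imwrite(n,np.vstack([np.hstack([cv2.resize(f[y:y+100,x:x+100],None,fx=3,fy=3,interpolation=cv2.INTER_CUBIC) for x,y in row]) for row in boxes]))
crop2([[(60,255),(398,243)],[(290,158),(170,152)]],"pics/cb.png")
# masks
hsv=cv2.cvtColor(f,cv2.COLOR_BGR2HSV)
print(onz(c,0,0,0),onz(c,559,419,0),ray(c,0,0)[0])
E
```

```text
[1.20466172 0.68969247 0.        ] [ 0.20337102 -0.54239532  0.        ] [ 4.64615544e-01 -8.40021663e-04  8.64305308e-01]
```

View pics/cp.png

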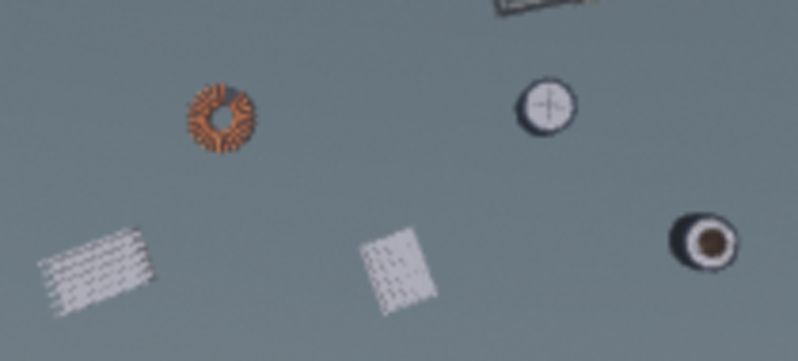

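View pics/cb.png

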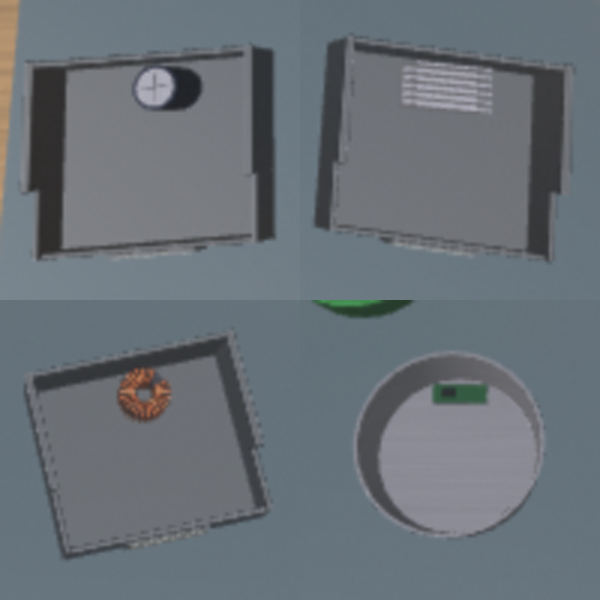

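The crops show the bin rim corners and part tops clearly. I'll compute poses from the rim corners and top outlines, then cross-check them by reprojecting into the scene view.

```bash
cat > meas.py <<'E'
from geo import *
import json
c=load("top");s=load("scene")
def cr(ox,oy,bx,by,p): return (ox+(p[0]-bx+.5)/3-.5, oy+(p[1]-by+.5)/3-.5)
bins={"cap":((60,255,0,0),[(25,62),(250,44),(272,240),(38,260)]),
"heat":((398,243,300,0),[(350,38),(572,66),(552,260),(332,230)]),
"choke":((290,158,0,300),[(27,375),(230,332),(268,512),(65,556)])}
out={}
zs=[.05,.05,.036,.036]
bp=[(.065,.075),(.065,-.075),(-.065,-.075),(-.065,.075)]
for n,(o,P) in bins.items():
    W=np.array([onz(c,*cr(*o,p),z)[:2] for p,z in zip(P,zs)])
    B=np.array(bp); 
    a=W-W.mean(0);b=B-B.mean(0)
    th=np.arctan2((b[:,0]*a[:,1]-b[:,1]*a[:,0]).sum(),(b*a).sum())
    R=np.array([[np.cos(th),-np.sin(th)],[np.sin(th),np.cos(th)]])
    t=W.mean(0)-R@B.mean(0)
    print(n,t.round(4),round(th,3),"res mm",((W-(B@R.T+t))*1e3).round(1).tolist())
    out[n]=[*t,th]
rgb=c["frame"];hsv=cv2.cvtColor(rgb,cv2.COLOR_RGB2HSV)
def blob(img,mask,u,v,rad):
    m=mask.astype(np.uint8).copy();k=np.zeros_like(m);cv2.circle(k,(u,v),rad,1,-1);m&=k
    m=cv2.morphologyEx(m,cv2.MORPH_CLOSE,np.ones((5,5)))
    cs=cv2.findContours(m,cv2.RETR_EXTERNAL,cv2.CHAIN_APPROX_NONE)[0];return max(cs,key=cv2.contourArea)
light=(rgb.min(2)>140); brown=(rgb[...,0].astype(int)-rgb[...,2]>15)
def parts(): 
  k=blob(c,light,324,268,14);out["good"]=[*onz(c,*cv2.fitEllipse(k)[0],.045)[:2]]
  k=blob(c,light|brown,366,304,14);e=cv2.fitEllipse(k);print(e);out["burst"]=[*onz(c,*e[0],.048)[:2]]
  k=blob(c,brown,238,271,16);e=cv2.fitEllipse(cv2.convexHull(k));print(e);out["ring"]=[*onz(c,*e[0],.017)[:2]]
  for n,u,v in(("long",205,312),("short",285,311)):
    k=blob(c,light,u,v,26)[:,0].astype(float)
    W=np.array([onz(c,*p,.03)[:2] for p in k])
    (ctr,sz,a)=cv2.minAreaRect((W*1e3).astype(np.float32)); 
    if sz[0]<sz[1]: a+=90
    a=np.radians(a);a=(a+np.pi/2)%np.pi-np.pi/2
    print(n,sz);out[n]=[ctr[0]/1e3,ctr[1]/1e3,a]
parts()
u,v=cr(170,152,300,300,(449,445));out["tub"]=[*onz(c,u,v,.045)[:2]]
for k in out: print(k,np.round(out[k],4))
json.dump({k:[float(x) for x in v] for k,v in out.items()},open("meas.json","w"))
def draw(c,n,sc,box):
    x0,y0,x1,y1=box
    f=cv2.resize(c["frame"][y0:y1,x0:x1,::-1],None,fx=sc,fy=sc,interpolation=cv2.INTER_CUBIC)
    def pl(P,col,closed=True):
        q=(((proj(c,P)-[x0,y0]+.5)*sc-.5)).round().astype(int);cv2.polylines(f,[q.reshape(-1,1,2)],closed,col,1,cv2.LINE_AA)
    def box_(x,y,th,hx,hy,z,col):
        R=np.array([[np.cos(th),-np.sin(th)],[np.sin(th),np.cos(th)]])
        pl([[*(R@np.array(p)+[x,y]),z] for p in((hx,hy),(hx,-hy),(-hx,-hy),(-hx,hy))],col)
    def circ(x,y,rad,z,col): pl([[x+rad*np.cos(a),y+rad*np.sin(a),z] for a in np.linspace(0,6.28,40)],col)
    for b in("cap","heat","choke"):
        box_(*out[b],.065,.075,.0,(0,255,255)); box_(*out[b],.061,.071,.004,(255,255,0))
    for b in("good","burst"): circ(*out[b],.015,.045,(0,0,255)); circ(*out[b],.015,0,(0,255,0))
    circ(*out["ring"],.019,.0,(0,255,0));circ(*out["tub"],.068,.045,(0,0,255));circ(*out["tub"],.061,.0,(0,255,0))
    box_(*out["long"],.026,.015,.03,(0,0,255));box_(*out["long"],.026,.015,.0,(0,255,0))
    box_(*out["short"],.019,.015,.03,(0,0,255));box_(*out["short"],.019,.015,.0,(0,255,0))
    cv2.imwrite(n,f)
if __name__=="__main__":
    draw(s,"pics/ov_s.png",2.3,(50,70,390,305)); draw(c,"pics/ov_t.png",1.8,(55,150,495,350))
E
python3 meas.py
```

```text
cap [0.4518 0.3524] 0.075 res mm [[1.6, 3.0], [-2.0, 1.1], [-1.3, -4.7], [1.6, 0.7]]
heat [ 0.4575 -0.3328] -0.164 res mm [[-1.4, -0.2], [-0.3, -0.4], [1.3, 2.0], [0.4, -1.4]]
choke [ 0.643  -0.1229] 0.176 res mm [[-0.6, -1.7], [0.6, 0.1], [0.3, 2.7], [-0.3, -1.1]]
((366.54302978515625, 303.55255126953125), (10.909709930419922, 11.567330360412598), 135.6368408203125)
((237.5763397216797, 270.60870361328125), (17.15570831298828, 17.443201065063477), 42.63137435913086)
long (29.804443359375, 54.64833450317383)
short (36.84551239013672, 29.9830265045166)
cap [0.4518 0.3524 0.0747]
heat [ 0.4575 -0.3328 -0.1636]
choke [ 0.643  -0.1229  0.1762]
good [ 0.5139 -0.0846]
burst [ 0.4396 -0.1656]
ring [0.514  0.0952]
long [ 0.4339  0.1603 -1.226 ]
short [ 0.4296 -0.0011  0.3212]
tub [0.6616 0.1298]
```

```bash
sleep 1
```

```text
(no output)
```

View pics/ov_s.png

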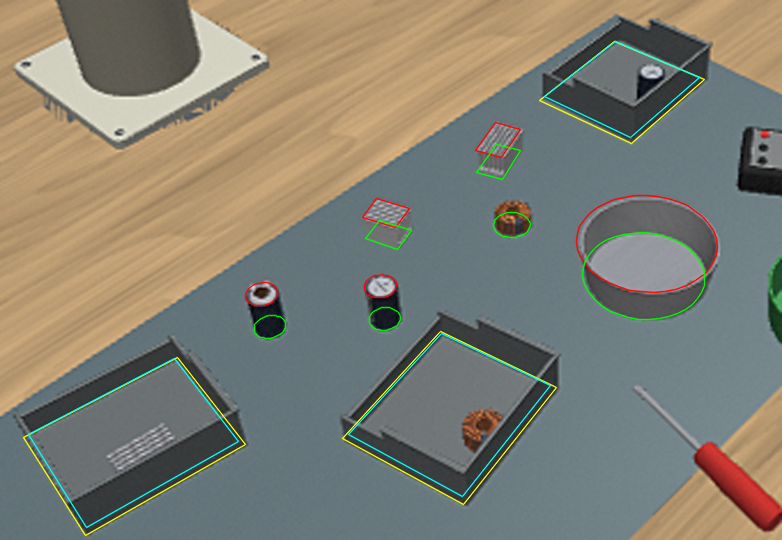

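View pics/ov_t.png

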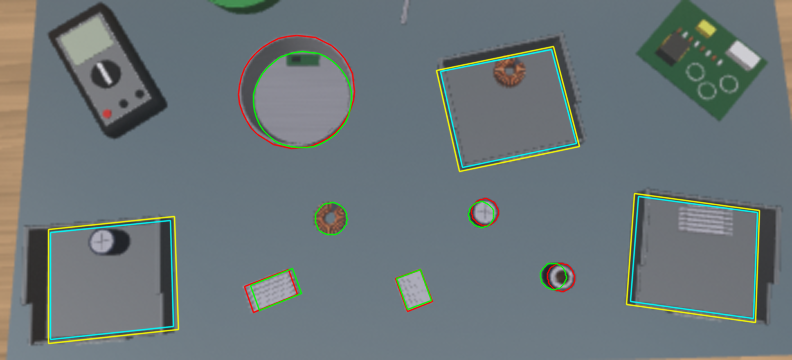

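The overlays match both views to within about 2 mm. Before planning releases I'll read the interface docs, because fully opened fingers (115 mm) are wide for these bins.

Plan: for the capacitors and choke, jaws open along bin y at x=-18, which has room. The existing heat sink measures about y±31, so in that bin I'll place the short one with its length along x and jaws along y. The long one goes at x≈0, y≈+40, gripped off-centre so the open fingers clear both the walls and the existing sink. I'll start with the burst capacitor.

```bash
cat > h.py <<'E'
from station import r,open_gripper,clamp,kin,readout,cams
from geo import *
import json
from scipy.spatial.transform import Rotation as Ro
m=json.load(open("meas.json"))
def ori(p,jawyaw):   # jaw direction angle; choose half turn with smallest |j6|
    best=None
    for y in (jawyaw-np.pi/2,jawyaw+np.pi/2):
        y=(y+np.pi)%(2*np.pi)-np.pi
        q=kin.solve_ik(p,[0,np.pi/2,y])
        if q is not None and (best is None or abs(q[5])<best[0]): best=(abs(q[5]),[0,np.pi/2,y])
    return best[1]
def st(tag):
    s=readout.state();print(tag,"t%.1f"%s["t"],"tcp",s["tcp_pos"].round(4),"F",s["wrist_force"].round(1),"w %.4f"%s["width"],"j6 %.2f"%s["qpos"][5]);return s
def inb(b,x,y):
    X,Y,th=m[b][:3];return X+np.cos(th)*x-np.sin(th)*y,Y+np.sin(th)*x+np.cos(th)*y
def pick(x,y,jaw,z,zc,sq=15):
    o=ori([x,y,zc],jaw);r.goto([x,y,zc],o);r.movel([x,y,z+.02],v=.15);r.movel([x,y,z],v=.06);st("pre");clamp(sq);r.wait(.2);st("grip")
    r.movel([x,y,zc],v=.12);st("up")
def lower(x,y,jaw,zc,z):
    o=ori([x,y,zc],jaw)
    r.movel([x,y,zc],frame=o,v=.25)
    r.movel([x,y,z+.015],v=.12);hit=r.movel([x,y,z-.002],v=.03,threshold=4);st(f"down hit={hit}")
def release(x,y,zc):
    p=readout.state()["tcp_pos"];open_gripper();st("open");r.movel([p[0],p[1],p[2]+.03],v=.08);r.movel([p[0],p[1],zc],v=.2)
def snap(n,f):
    c=cams.capture(n);cv2.imwrite(f"pics/{f}.png",c["frame"][:,:,::-1]);np.save(f"pics/{f}.npy",c,allow_pickle=True)
    s=readout.state();np.save(f"pics/{f}_s.npy",s,allow_pickle=True);return c
E
python3 - <<'E'
from h import *
x,y=m["burst"]
pick(x,y,np.pi/2,.022,.11)
tx,ty=m["tub"]
lower(tx,ty,np.pi/2,.11,.0265)
snap("wrist","w1");snap("top","t1")
E
```

```text
pre t3.1 tcp [ 0.4394 -0.1655  0.0217] F [-0.2 -0.9  0.6] w 0.0880 j6 1.19
grip t4.2 tcp [ 0.4396 -0.1656  0.022 ] F [-0.1  0.4 -0.3] w 0.0297 j6 1.19
up t5.1 tcp [ 0.4392 -0.1654  0.1096] F [-0.1  0.2 -0.6] w 0.0295 j6 1.19
down hit=True t9.6 tcp [0.6615 0.1299 0.0257] F [0.3 0.7 3.6] w 0.0299 j6 -1.39
```

View pics/w1.png

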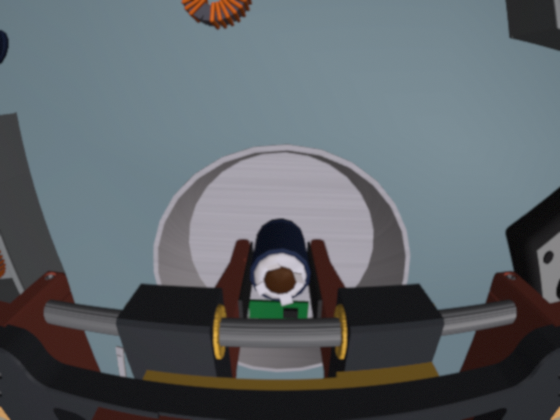

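Run:
```python
from h import *
release(0,0,.11);snap("wrist","w2");snap("top","t2");st("end")
f=cv2.imread("pics/t2.png");cv2.imwrite("pics/t2c.png",cv2.resize(f,None,fx=1.4,fy=1.4))
```

```text
open t10.7 tcp [0.661  0.1297 0.0254] F [ 0.2  0.  -0. ] w 0.0877 j6 -1.39
end t11.8 tcp [0.6605 0.1297 0.1087] F [-0.3 -0.  -0.8] w 0.0878 j6 -1.39
```

View pics/w2.png

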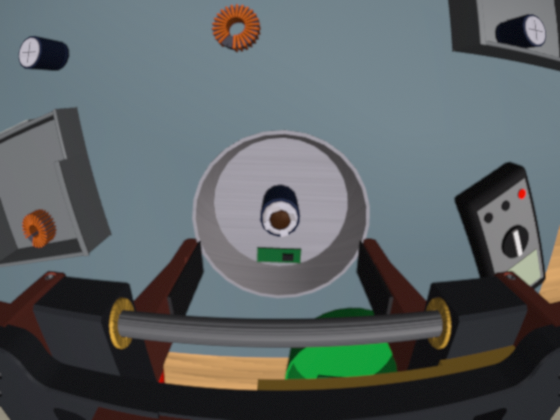

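The wrist image shows the burst capacitor standing upright in the middle of the tub at (281,210), clear of the board scrap at (278,255). Next are the sound capacitor and the choke.

Run:
```python
from h import *
x,y=m["good"]
pick(x,y,np.pi/2,.022,.11)
tx,ty=inb("cap",-.018,0)
lower(tx,ty,m["cap"][2]+np.pi/2,.11,.0265)
release(0,0,.11);snap("wrist","w3");st("end")
```

```text
pre t15.2 tcp [ 0.5137 -0.0846  0.0217] F [-0.1 -0.7  0.1] w 0.0878 j6 1.38
grip t16.3 tcp [ 0.5139 -0.0846  0.022 ] F [-0.5  0.5  0. ] w 0.0297 j6 1.38
up t17.2 tcp [ 0.5134 -0.0845  0.1095] F [ 0.5 -0.4 -0.8] w 0.0298 j6 1.38Traceback (most recent call last):
  File "<stdin>", line 5, in <module>
  File "h.py", line 22, in lower
    r.movel([x,y,zc],frame=o,v=.25)
    ~~~~~~~^^^^^^^^^^^^^^^^^^^^^^^^
station.IKError: the arm cannot follow that straight line within its joint ranges
```

```bash
python3 - <<'E'
s=open("h.py").read()
s=s.replace('''    r.movel([x,y,zc],frame=o,v=.25)
''','''    o2=[0,np.pi/2,o[2]+np.pi if o[2]<0 else o[2]-np.pi]
    Rt=Ro.from_euler('xyz',readout.state()["tool_rot"]).as_matrix()
    cy=np.arctan2(Rt[1,2],Rt[0,2])
    os_=sorted([o,o2],key=lambda a:-np.cos(a[2]-cy))
    for k,a in enumerate(os_):
        try: r.movel([x,y,zc],frame=a,v=.25);break
        except r.IKError: print("line refused",k)
    else:
        r.goto([x,y,zc],o)
''')
open("h.py","w").write(s)
E
python3 - <<'E'
from h import *
tx,ty=inb("cap",-.018,0)
lower(tx,ty,m["cap"][2]+np.pi/2,.11,.0265)
release(0,0,.11);snap("wrist","w3");st("end")
E
```

```text
down hit=True t20.4 tcp [0.4338 0.351  0.0257] F [-0.1  0.4  2.3] w 0.0295 j6 2.15
open t21.4 tcp [0.4335 0.3507 0.0256] F [ 0.2 -0.4  0.7] w 0.0874 j6 2.15
end t22.4 tcp [0.4333 0.3506 0.1093] F [-0.2  0.3 -0.2] w 0.0881 j6 2.16
```

View pics/w3.png

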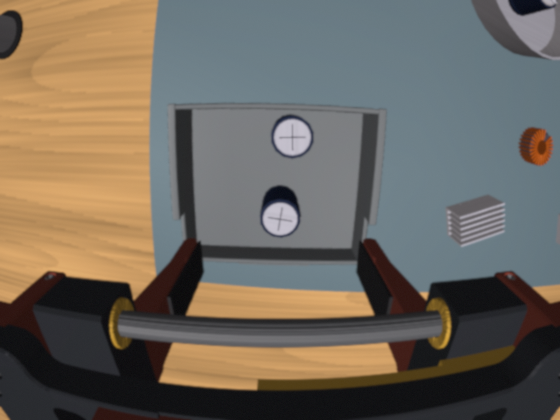

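The sound capacitor stands upright in the bin at (281,217), in front of the old one at (292,136). Now the choke.

Run:
```python
from h import *
x,y=m["ring"]
pick(x,y,np.pi/2,.0035,.09)
tx,ty=inb("choke",-.018,0)
lower(tx,ty,m["choke"][2]+np.pi/2,.09,.008)
release(0,0,.11);snap("wrist","w4");st("end")
```

```text
pre t26.5 tcp [0.5138 0.0951 0.0032] F [0.1 0.3 0.4] w 0.0878 j6 -1.41
grip t27.5 tcp [0.514  0.0952 0.0035] F [ 0.6 -0.9  1.3] w 0.0376 j6 -1.41
up t28.4 tcp [0.5135 0.0951 0.0895] F [ 0.9 -0.1 -0.6] w 0.0375 j6 -1.41
down hit=True t30.7 tcp [ 0.6252 -0.1261  0.0071] F [1.3 0.2 3. ] w 0.0375 j6 -1.96
open t31.6 tcp [ 0.6246 -0.126   0.0069] F [-0.3  0.3 -0.4] w 0.0879 j6 -1.96
end t32.7 tcp [ 0.6241 -0.1259  0.1086] F [ 0.3  0.  -0.1] w 0.0879 j6 -1.96
```

View pics/w4.png

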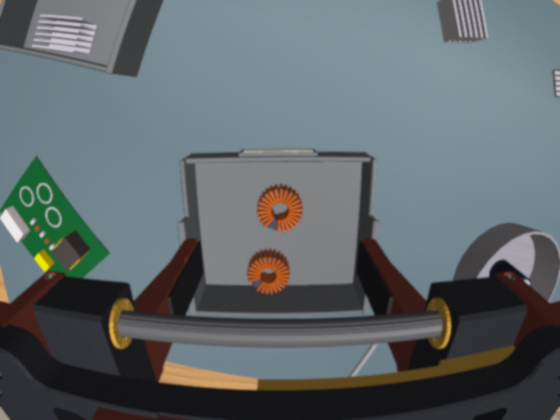

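The choke lies flat at (280,208) in its bin. Next is a wrist look over the heat-sink bin, because margins are tight there.

Run:
```python
from h import *
x,y=inb("heat",.0,0);y0=m["heat"][2]
r.goto([x,y,.19],ori([x,y,.19],y0+np.pi/2));r.wait(.2);c=snap("wrist","w5");st("look")
f=cv2.imread("pics/w5.png")
cv2.imwrite("pics/w5c.png",cv2.resize(f[60:320,140:440],None,fx=2.3,fy=2.3,interpolation=cv2.INTER_CUBIC))
```

```text
look t35.5 tcp [ 0.4576 -0.3327  0.19  ] F [ 0.3  0.8 -0.2] w 0.0880 j6 1.08
```

View pics/w5c.png

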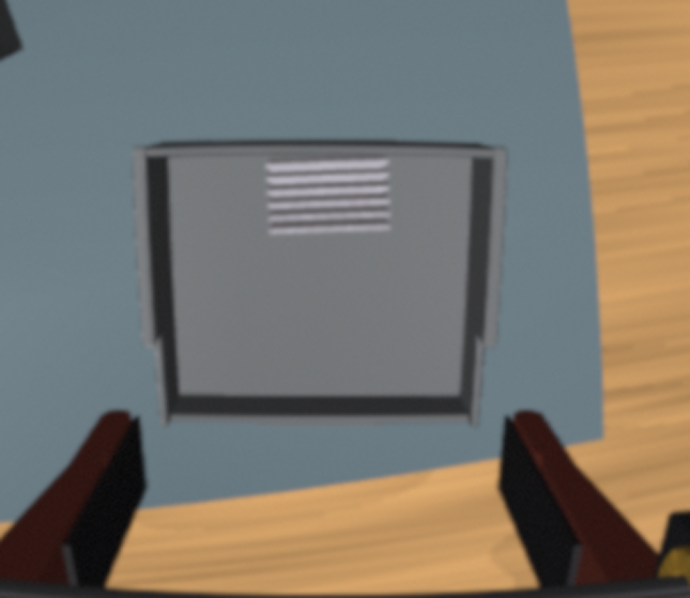

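Run:
```python
from h import *
c=np.load("pics/w5.npy",allow_pickle=True).item();s=np.load("pics/w5_s.npy",allow_pickle=True).item()
Rt=Ro.from_euler('xyz',s["tool_rot"]).as_matrix()
def L(p,z):
    u,v=(p[0]+.5)/2.3-.5+140,(p[1]+.5)/2.3-.5+60
    o,d=wray(c,s["tcp_pos"],Rt,u,v);P=(o+d*(z-o[2])/d[2])[:2]-m["heat"][:2];th=m["heat"][2]
    return (np.array([[np.cos(th),np.sin(th)],[-np.sin(th),np.cos(th)]])@P*1e3).round(1).tolist()
print("floor front (-61,+-71)",L((178,396),.004),L((463,396),.004))
print("back rim outer (65,+-75)",L((135,146),.05),L((507,147),.05))
print("front rim outer (-65, +-75)",L((166,423),.03),L((477,423),.03))
print("sink",[L(p,.034) for p in((266,160),(389,157),(390,235),(268,238))])
```

```text
floor front (-61,+-71) [-59.9, 74.8] [-60.0, -70.3]
back rim outer (65,+-75) [68.3, 77.8] [67.7, -74.4]
front rim outer (-65, +-75) [-63.3, 76.2] [-63.4, -72.8]
sink [[60.0, 25.0], [61.2, -27.1], [27.4, -28.1], [26.1, 24.7]]
```

The wrist view puts the bin about +1.7 mm x and +1.5 mm y from my estimate. It also puts the old sink at y ±27, x from 26, so its 52 mm length is confirmed. I'll apply that shift and place the short sink.

Run:
```python
from h import *
x,y=inb("heat",.0017,.0015);m["heat"][:2]=[x,y];json.dump(m,open("meas.json","w"))
x,y,a=m["short"]
pick(x,y,a+np.pi/2,.005,.10)
tx,ty=inb("heat",-.018,-.008)
lower(tx,ty,m["heat"][2]+np.pi/2,.10,.0095)
release(0,0,.14);snap("wrist","w6");st("end")
```

```text
pre t38.0 tcp [ 0.4293 -0.001   0.0047] F [-0.5  0.5  0.1] w 0.0878 j6 1.22
grip t39.1 tcp [ 0.4296 -0.0011  0.005 ] F [-0.4  0.5  0.2] w 0.0299 j6 1.22
up t40.0 tcp [ 0.4292 -0.0011  0.0996] F [ 0.2 -0.1 -0.1] w 0.0298 j6 1.22
down hit=True t42.8 tcp [ 0.4404 -0.3366  0.0086] F [ 1.  -0.   1.2] w 0.0299 j6 1.06
open t43.8 tcp [ 0.44   -0.3363  0.0087] F [ 0.9 -1.5  0.3] w 0.0874 j6 1.06
end t45.1 tcp [ 0.4395 -0.336   0.1386] F [ 0.  -0.   0.3] w 0.0882 j6 1.06
```

View pics/w6.png

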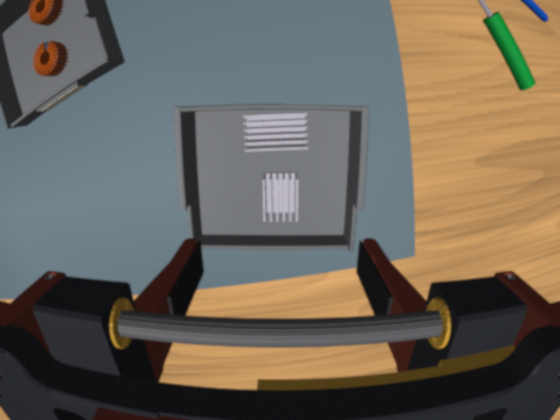

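The short sink stands at (280,197), in front of the old one, and the left side of the bin is free. Now the long sink, with a check before release.

Run:
```python
from h import *
x,y,a=m["long"]
gx,gy=x-.005*np.cos(a),y-.005*np.sin(a)
pick(gx,gy,a+np.pi/2,.005,.10)
tx,ty=inb("heat",.0,.046)
lower(tx,ty,m["heat"][2],.10,.0095)
snap("wrist","w7");snap("top","t7")
f=cv2.imread("pics/t7.png");cv2.imwrite("pics/t7c.png",cv2.resize(f[220:360,340:540],None,fx=4,fy=4,interpolation=cv2.INTER_CUBIC))
```

```text
pre t48.0 tcp [0.4319 0.165  0.0047] F [-0.2  0.5 -0.1] w 0.0875 j6 -0.01
grip t49.2 tcp [0.4322 0.1651 0.005 ] F [0.1 0.4 0.7] w 0.0300 j6 -0.01
up t50.1 tcp [0.4317 0.1649 0.0996] F [-0.7 -0.7 -1.1] w 0.0302 j6 -0.01
down hit=True t53.4 tcp [ 0.4669 -0.2862  0.0086] F [1.4 0.3 2. ] w 0.0300 j6 -0.41
```

View pics/w7.png

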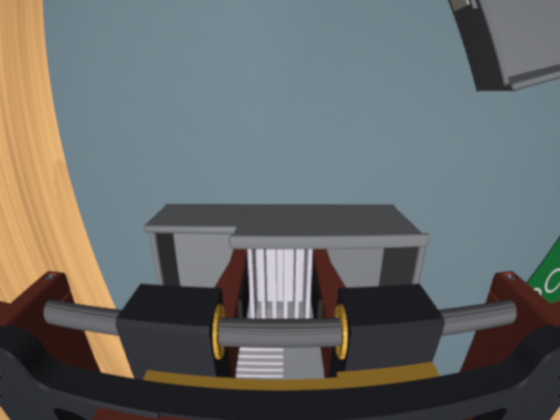

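View pics/t7c.png

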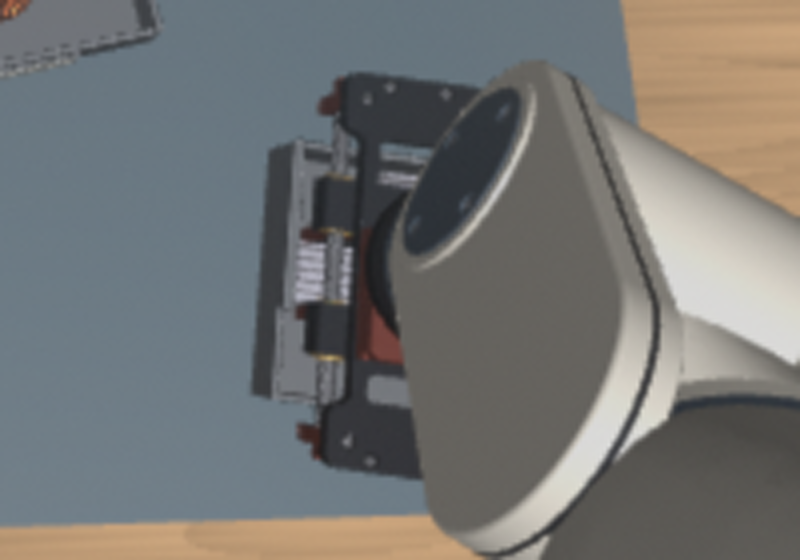

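Contact is on the floor, and the sink sits about midway between front and back walls (walls at about 165 and 415, sink at 280 in the wrist image). Releasing.

Run:
```python
from h import *
release(0,0,.16);snap("wrist","w8")
r.goto_joints([-1.266,.423,1.63,0,1.089,-.019]);st("home");snap("top","t9");snap("scene","s9")
f=cv2.imread("pics/t9.png");cv2.imwrite("pics/t9c.png",cv2.resize(f[150:360,55:500],None,fx=1.79,fy=1.79,interpolation=cv2.INTER_CUBIC))
f=cv2.imread("pics/s9.png");cv2.imwrite("pics/s9c.png",cv2.resize(f[70:310,50:450],None,fx=2,fy=2,interpolation=cv2.INTER_CUBIC))
```

```text
open t54.5 tcp [ 0.4665 -0.286   0.0086] F [-0.3  0.4  0.4] w 0.0874 j6 -0.41
home t57.3 tcp [ 0.1996 -0.5916  0.2223] F [-0.8 -0.5 -0.3] w 0.0880 j6 -0.02
```

View pics/t9c.png

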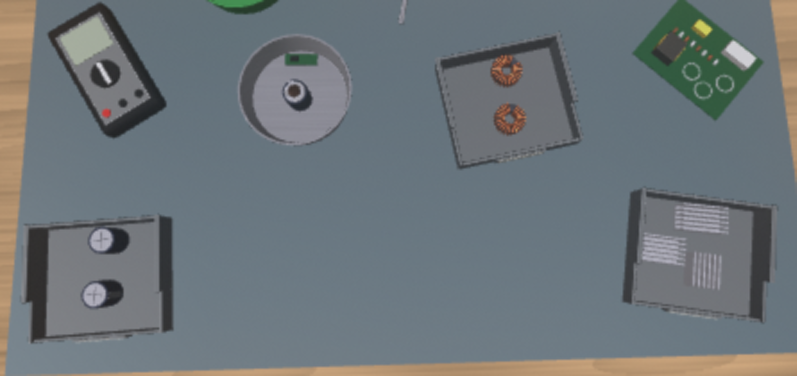

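View pics/s9c.png

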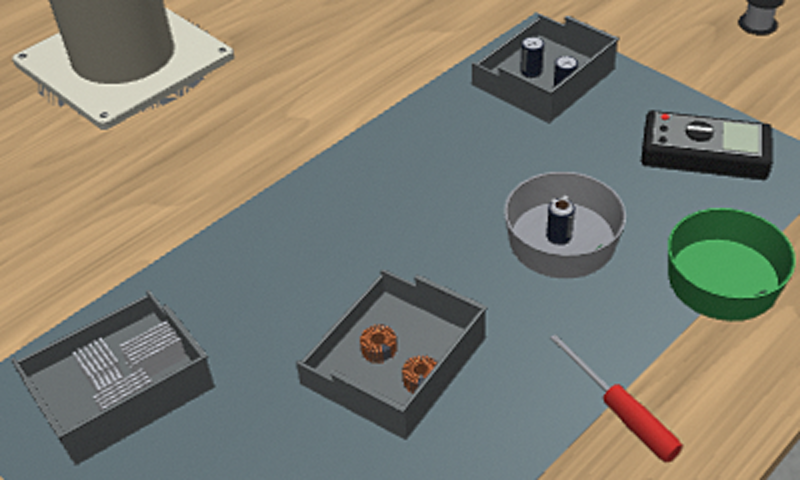

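View pics/w8.png

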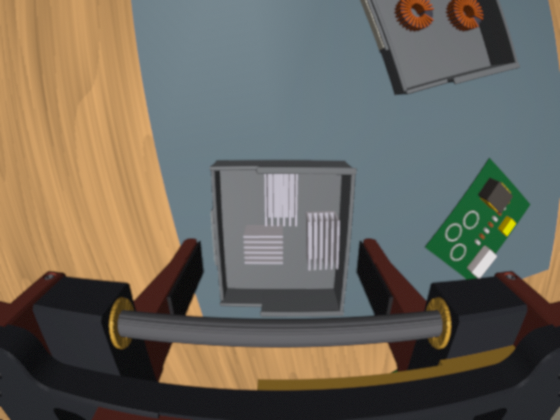

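All five parts stand apart in the right containers. The long sink sits at (281,200) in the wrist image, close to the side wall but free of it, and the multimeter looks unmoved. Handing in.

```bash
python3 -c "
from h import *
a=np.load('pics/top0.npy',allow_pickle=True).item()['frame'];b=np.load('pics/t9.npy',allow_pickle=True).item()['frame']
print('meter diff',np.abs(a[145:230,75:150].astype(int)-b[145:230,75:150]).mean())
st('x');print(r.job_done())"
```

```text
meter diff 0.5295686274509804
x t57.4 tcp [ 0.1999 -0.5916  0.2225] F [ 0.4 -0.3  0.1] w 0.0882 j6 -0.02
the job is handed in; nothing more can be done
None
```

I sorted all five parts and handed the job in at about 57 s of the 115 s. The burst capacitor is in the steel tub, the sound capacitor and choke are in their bins, and both heat sinks are in theirs. I lowered each part until it touched the floor before releasing it.

- **Last checks:** the final top and scene pictures show every part upright and standing free. The multimeter area is practically unchanged from the first picture (mean difference 0.5 grey levels). The arm was clear of everything at hand-in.
- **Different spots for the heat sinks:** I did not use the suggested x = -18 mm, y = ±36 mm positions, because the fully open fingers would have hit the front wall there. The short one stands with its length along the bin's x at about (-18, -8) mm. The long one stands lengthwise along y at about (0, +41) mm, a few mm from the side wall.
- **What failed or disagreed:**
    - One straight carrying move was refused by the arm's joint limits. I repeated it with the other half turn, with the part still held.
    - The wrist camera put the heat-sink bin about 2 mm off the top-camera estimate, and I corrected for that.
    - The top view first measured the old heat sink as 62 mm long, but the wrist view gave 52 mm, matching its listed size.

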